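Stow the probe-station accessories in their trays

TASK

The measurement is over: put the probe-station accessories away, each in the storage tray made for it - the left-hand and the right-hand probe arm each in the tray with its own outline, the spare objective upright in the round nest, the tip box flat between the four corners. Set each one down, do not drop it; it must rest fully on the floor of its tray, inside the rim. Leave the loupe and the lidded dish where they are.

Things in the scene. Friction and masses are not known exactly. Their poses are not given: they have to be found in the camera images.
- probe_arm_left: Left-hand probe arm, aluminium, 76 x 54 mm, on its flat foot. Clamp block 24 (x) x 20 (y) x 32 mm high, centre at x -11, y -17 mm, dark thumbscrew on top to 41 mm: grip its y faces, 12 mm up or more. Low bars 9 mm high: brass jack points to -x, needle arm ahead bends 50 degrees to +y (left). Origin: underside, mid-footprint; stowed, it lies at the tray's origin, axes parallel.
- probe_arm_right: Right-hand probe arm, aluminium, 76 x 54 mm, on its flat foot. Clamp block 24 (x) x 20 (y) x 32 mm high, centre at x -11, y +17 mm, dark thumbscrew on top to 41 mm: grip its y faces, 12 mm up or more. Low bars 9 mm high: brass jack points to -x, needle arm ahead bends 50 degrees to -y (right). Origin: underside, mid-footprint; stowed, it lies at the tray's origin, axes parallel.
- objective: Spare microscope objective: bare metal cylinder of 30 mm diameter, 48 mm high, with one thin ring round it, standing upright, 0.08 to 0.15 kg. Origin: centre of its underside, z up. Take it round the body from above.
- tip_box: Flat box of spare probe tips with a fixed clear lid, 46 mm along x (50 over the lid's front lip), 56 mm along y, 18 mm high, 0.04 to 0.08 kg. Origin: centre of its underside, z up. Take it across the sides.
- tray_left: Fixed white tray, 108 x 84 mm, for the left-hand arm: a rim 5 mm thick, top 10 mm above the worktop, follows the arm's outline with about 7 mm play round a black floor 3 mm above the worktop; +x from the wide end ahead, the narrow branch bends to +y (left). Origin: underside, middle of the plate. The clamp block's place is at x -11, y -17 mm.
- tray_right: Fixed white tray, 108 x 84 mm, for the right-hand arm: a rim 5 mm thick, top 10 mm above the worktop, follows the arm's outline with about 7 mm play round a black floor 3 mm above the worktop; +x from the wide end ahead, the narrow branch bends to -y (right). Origin: underside, middle of the plate. The clamp block's place is at x -11, y +17 mm.
- tray_round: Fixed white plastic storage tray, 84 x 84 mm, with a round raised rim (inner diameter 45 mm, top 11 mm above the worktop) round a black rubber floor 3 mm above the worktop: the objective stands in it. Origin: underside, centre of the plate and of the rim, z up.
- tray_box: Fixed white plastic storage tray, 92 mm along x, 96 mm along y, with four raised L-shaped corners (top 8.5 mm above the worktop) round a black rubber floor 3 mm above the worktop, 64 mm along x by 69 mm along y, with gaps for the fingers in the middle of every side: the tip box lies in it. Origin: underside, centre, z up.
- loupe: Bystander, to be left alone: black standing loupe with a waist, 35 mm in diameter, 39 mm high, at the left of the work. Origin: centre of its underside.
- dish: Bystander, to be left alone: lidded round aluminium dish with a small black grip on top, 63 mm across, 38 mm high, at the left of the work. Origin: centre of its underside. (The enclosure round the bench has two upright front posts, at x 0.335 m, y 0.485 and -0.365 m, up to a roof at 0.86 m: work between them.)
Mind the look-alikes: they are no part of the job. There is more than one size of the objective; the one meant has the size given above.

How it is judged:
By the outcome, as a careful person would: the job done as asked, in the order asked, and still so for the second after the job is handed in, with the robot touching nothing.
It also fails if it takes over 122 s, if anything falls off the work surface, if the arm or the gripper's body presses on something with over 40 N, if the wrist force passes 120 N, or if a joint passes its speed limit or range.

ROBOT

A 7-joint arm with a two-finger parallel gripper is mounted at the origin on a cart in front of the work surface, level with it; the furniture and walls round the work are solid. World frame = base frame: x ahead of the robot, y to its left, z up, the work surface at z = 0. Lengths are in m, angles in rad, forces in N, time in s.
With the tool pointing down it reaches from about 0.425 to 0.825 m from the base axis. Payload 3.6 kg.
Tool frame: the origin (TCP) lies at the very end of the fingers, on their centre line; the grasp point (between the pads) lies 19 mm behind it; z points along the fingers, y is the line along which they close (so a half turn about z gives the same grasp; the last joint's range is limited). The gripper opens to 85 mm and grips with 20 to 120 N. Pads are 22 mm wide; open, the fingers measure 114 mm over their backs; the gripper's body (76 mm by 85 mm) begins 54 mm behind the grasp point. The pads swing forward as they close: fully open they stand 13 mm farther back than shut.
Start: joints at [1.143, 0.615, -0.013, 1.423, 0.008, 1.103, -0.04], TCP at [0.254, -0.598, 0.231] pointing down, gripper open.
Joint ranges: [-3.12, 3.12], [-0.3, 2.06], [-1.34, 1.32], [0.26, 2.42], [-1.36, 4.5], [0.01, 1.98], [-2.84, 2.84]. Speed limits (rad/s): [2.79, 2.79, 3.14, 3.14, 3.14, 3.14, 3.14].

INTERFACE

Orientations are given as a unit quaternion [x, y, z, w].
In Python, from workcell import sense, snapshot, job_done, silhouettes, spot_point gives the robot as it stands.
- The arm moves only by the tool step_arm, never from a script. Its argument "motion" is a list of rows, each a list of 6 numbers: the shift along the tool's x, y, z in units of 0.6 m (1.0 is 0.6 m), then the turn, a rotation vector about the tool's x, y, z in units of pi rad (1.0 is pi rad). A call has 1 to 5 rows; each row is the pose to reach, as a shift and turn from the pose commanded when the call began, along the tool's axes at that moment, turning the shorter way round; what a row does not reach only later rows make up. A row lasts 1/10 s, in which the tool goes at most 50 mm and 8.59 degrees, less where a joint would pass 70% of its speed; a pose out of reach is approached as far as the arm can. A call with a number of a shift or a turn outside -1 to 1 is refused whole. A call with a gripper value outside its range is refused whole. "claw" is the closure, from 0 (fully open) to 1 (shut), set as the call begins (left out, the last holds). The fingers move at their own pace and stop on an object; "newtons" is the grip in N (left out, the last holds). Time passes only in rows, so rows that repeat a pose let the fingers close. It gives the time, the measured TCP pose, the force, the opening and the grip force at its end, in the units of the state.
- sense(): the state, without advancing time (a new reading comes with each control period).
- snapshot(name): name is "scene" or "top" or "wrist"; returns a dict with "frame" (400x640x3 uint8, red, green, blue), "fx", "fy", "cx", "cy" (pixels), "rvec" (rotation vector, rad) and "tvec" (3), from world to camera coordinates, as OpenCV has them. Camera axes: x right, y down, z forward; pixel columns grow to the right and rows downward; lengths in m; the calibration is good to about 2 mm. The wrist camera is an equidistant fisheye: a pixel r from the principal point sees the ray r / f radians off the axis. A picture is of the moment at which its call begins. There is no depth.
- job_done(): hands the job in; it is judged then, once.
Trained networks look in the newest picture that a camera, given by its name, has taken for a name from the list of things; names that differ only in an ending like _2 or _b are one class to them, and where a whole thing is asked for, a point or a joint stands for the part that bears it (a point fixed in the world has none). Each returns a list of dicts, best first, with "conf" (0 to 1); they miss things now and then, are a little off and sometimes report something else, mostly with a low value. They report only what shows in the picture. A call takes as long as a camera call. They do not tell look-alikes from the thing itself.
- silhouettes(thing, camera): "region" (400x640 bool, what is visible of it) and "position" ([column, row] as shares, 0 to 1, of the picture: columns of its width, rows of its height, amid what is visible of it).
- spot_point(thing, camera): "position" ([column, row] as shares, 0 to 1, of the picture: columns of its width, rows of its height: a listed point, or the origin of a listed thing).
The state is a dict: "time": time; "joint_pos": joint angles; "qvel": joint speeds; "joint_torque": joint torques, N m; "position": TCP position; "orientation": TCP orientation; "force": force on the tool from outside, world axes, zero at the start; "moment": the same for the moment, N m; "width": finger opening in m; "gripper_force": force on a finger pad.
Only numpy, scipy, OpenCV 4.12 (cv2) and the standard library are available. Lean on these libraries where they do the work, as an engineer would, in place of code of your own. Each camera call takes 0.05 s, during which the arm holds its last target. There are 200 camera calls.

## Working session

There is one attempt and no reset: what is moved stays moved. The work goes in short steps, Python scripts to look and compute and a tool call to move; the robot and the scene stay as the last step left them, time stands still between calls to the robot, and variables do not carry over. Pictures are saved under pics/ and viewed, at most 14 in all, crops included, and the job is handed in when it is done.

Besides the shell and the picture viewer there is one more tool, called after "Call:" by a JSON object that holds its "op" and its "data", one argument or row to a line. step_arm: Moves the arm, as the interface text tells. Its arguments: {"type":"object","properties":{"motion":{"type":"array"},"claw":{"type":"number"},"newtons":{"type":"number"}},"required":["motion"]}

```bash
ls; mkdir -p pics
cat > h.py <<'E'
import numpy as np, cv2, json
from scipy.spatial.transform import Rotation as R
from workcell import sense, snapshot, job_done, silhouettes, spot_point
def ray(s,px):
    u=(px[0]-s['cx'])/s['fx'];v=(px[1]-s['cy'])/s['fy']
    if s.get('fish'):
        r=np.hypot(u,v);k=np.sinc(r/np.pi) # sin(r)/r
        d=np.array([u*k,v*k,np.cos(r)])
    else: d=np.array([u,v,1.])
    Rm=R.from_rotvec(np.ravel(s['rvec'])).as_matrix()
    return -Rm.T@np.ravel(s['tvec']),Rm.T@d
def onz(s,px,z):
    c,d=ray(s,px);return c+d*(z-c[2])/d[2]
def snap(n):
    s=snapshot(n);s['fish']=(n=='wrist');return s
def save(s,f): cv2.imwrite('pics/'+f,s['frame'][:,:,::-1])
E
python3 - <<'E'
from h import *
st=sense();print({k:np.round(v,3).tolist() for k,v in st.items()})
for cam in ['top','scene']:
    s=snap(cam);save(s,cam+'0.png')
    c,_=ray(s,(320,200));print(cam,c.round(3))
    for t in ['probe_arm_left','probe_arm_right','objective','tip_box','tray_left','tray_right','tray_round','tray_box','loupe','dish']:
        for d in spot_point(t,cam)[:4]:
            p=np.array(d['position'])*[640,400]
            print(t,round(d['conf'],2),p.round(),onz(s,p,0)[:2].round(3))
E
```

```text
pics
{'time': 0.0, 'joint_pos': [1.143, 0.616, -0.013, 1.425, 0.008, 1.103, -0.04], 'qvel': [0.002, 0.0, -0.002, -0.001, -0.0, -0.001, -0.0], 'joint_torque': [-0.0, -46.921, 0.259, -17.103, 0.01, 0.009, 0.0], 'position': [0.254, -0.597, 0.23], 'orientation': [0.98, 0.2, -0.0, -0.001], 'force': [-0.741, -0.555, 0.66], 'moment': [0.021, 0.04, -0.043], 'gripper_force': 0.0, 'width': 0.085}
top [ 0.191 -0.028  1.202]
probe_arm_left 0.62 [350. 249.] [ 0.48  -0.046]
probe_arm_right 0.62 [252. 172.] [0.611 0.284]
probe_arm_right 0.38 [360. 195.] [ 0.637 -0.03 ]
objective 0.63 [255. 173.] [0.613 0.275]
objective 0.58 [267. 194.] [0.564 0.221]
tip_box 0.81 [406. 273.] [ 0.461 -0.206]
tray_left 0.72 [417. 215.] [ 0.627 -0.197]
tray_right 0.98 [235. 227.] [0.444 0.273]
tray_round 0.71 [306. 182.] [0.631 0.126]
tray_box 0.74 [293. 233.] [0.477 0.115]
tray_box 0.24 [308. 180.] [0.636 0.122]
loupe 0.66 [231. 229.] [0.436 0.281]
loupe 0.44 [200. 212.] [0.457 0.382]
dish 0.51 [218. 165.] [0.605 0.383]
scene [0.244 0.514 0.698]
probe_arm_left 0.52 [372. 181.] [ 0.48  -0.037]
objective 0.97 [280. 241.] [0.554 0.217]
objective 0.85 [240. 249.] [0.61  0.279]
objective 0.33 [412. 144.] [ 0.459 -0.201]
tip_box 0.58 [411. 144.] [ 0.461 -0.202]
tray_left 0.67 [356. 120.] [ 0.623 -0.197]
tray_right 0.67 [303. 291.] [0.448 0.278]
tray_right 0.27 [356. 122.] [ 0.621 -0.191]
tray_round 0.9 [281. 194.] [0.632 0.118]
tray_box 0.69 [341. 225.] [0.471 0.111]
loupe 0.7 [265. 334.] [0.454 0.384]
dish 0.51 [410. 147.] [ 0.457 -0.191]
```

Run:
```python
import cv2
a=cv2.imread('pics/top0.png')[130:300,180:450];cv2.imwrite('pics/topc.png',cv2.resize(a,(794,500),interpolation=cv2.INTER_CUBIC))
a=cv2.imread('pics/scene0.png')[90:360,200:480];cv2.imwrite('pics/scenec.png',cv2.resize(a,(620,598),interpolation=cv2.INTER_CUBIC))
```

```text
(no output)
```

View pics/topc.png

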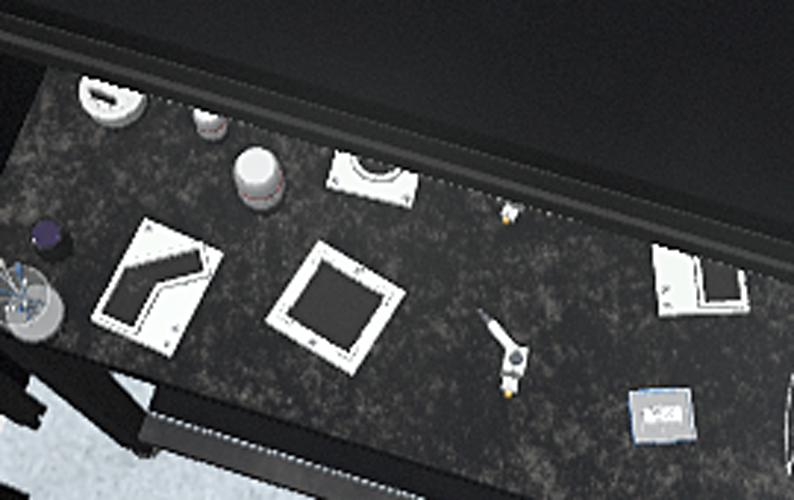

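View pics/scenec.png

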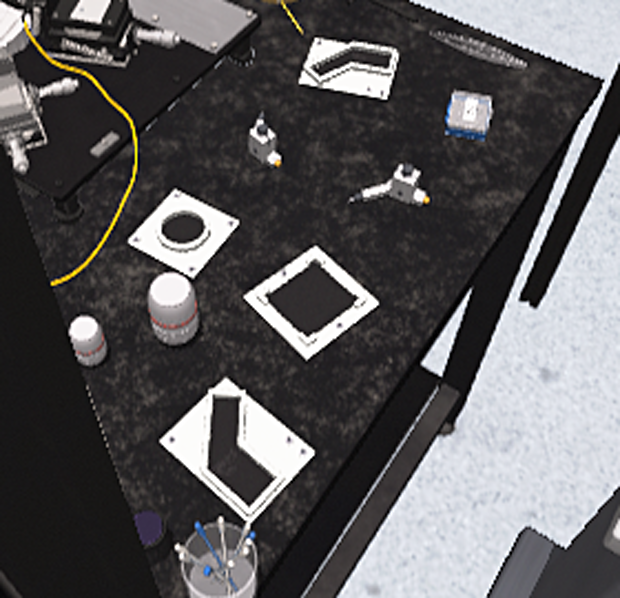

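The top view shows the left arm at crop (512,355), the tip box at (660,415), the trays, and the objectives at (260,178) large and (210,122) small. The right arm, at (510,210), is half hidden there, but the scene view shows it at (262,140). Next I'll rectify both views to a map and measure sizes.

```bash
cat >> h.py <<'E'
def ortho(s,z,x0,x1,y0,y1,ppm):
    # map: column grows with -y, row grows with -x
    W=int((y1-y0)*ppm);H=int((x1-x0)*ppm)
    c,r=np.meshgrid(np.arange(W),np.arange(H))
    P=np.stack([x1-r/ppm,y1-c/ppm,np.full(c.shape,z)],-1).reshape(-1,3)
    px=proj(s,P).astype(np.float32).reshape(H,W,2)
    return cv2.remap(s['frame'],px[...,0],px[...,1],cv2.INTER_CUBIC)
def proj(s,P):
    Rm=R.from_rotvec(np.ravel(s['rvec'])).as_matrix()
    C=np.atleast_2d(P)@Rm.T+np.ravel(s['tvec'])
    f=np.array([s['fx'],s['fy']]);c=np.array([s['cx'],s['cy']])
    if s.get('fish'):
        h=np.hypot(C[:,0],C[:,1])+1e-12;a=np.arctan2(h,C[:,2])
        return C[:,:2]/h[:,None]*a[:,None]*f+c
    return C[:,:2]/C[:,2:]*f+c
E
python3 - <<'E'
from h import *
s=snap('scene')
m=ortho(s,0.008,.38,.72,-.28,.42,1100)
cv2.imwrite('pics/map.png',m[:,:,::-1]);print(m.shape)
# objective sizes
for d in silhouettes('objective','scene')[:3]:
    ys,xs=np.nonzero(d['region']);print(d['conf'],xs.min(),xs.max(),ys.min(),ys.max(),d['region'].sum())
    b=((xs.min()+xs.max())/2,ys.max()); p=onz(s,b,0);print(p)
    for D,Hh in((.03,.048),(.021,.034),(.042,.067),(.038,.06)):
        t=np.linspace(0,6.28,60);q=p+np.array([0,-D/2*.8,0])
        P=np.concatenate([np.c_[q[0]+D/2*np.cos(t),q[1]+D/2*np.sin(t),0*t+h] for h in(0,Hh)])
        a=proj(s,P);print(D,np.ptp(a,0).round(1))
E
```

```text
(373, 770, 3)
0.87 266 289 214 245 584
[0.55239297 0.22771514 0.        ]
0.03 [16.5 24.9]
0.021 [11.5 17.4]
0.042 [23.2 35.2]
0.038 [20.9 31.5]
0.69 232 247 233 254 268
[0.60278427 0.28925365 0.        ]
0.03 [18.8 25.1]
0.021 [13.1 17.5]
0.042 [26.4 35.4]
0.038 [23.8 31.8]
```

View pics/map.png

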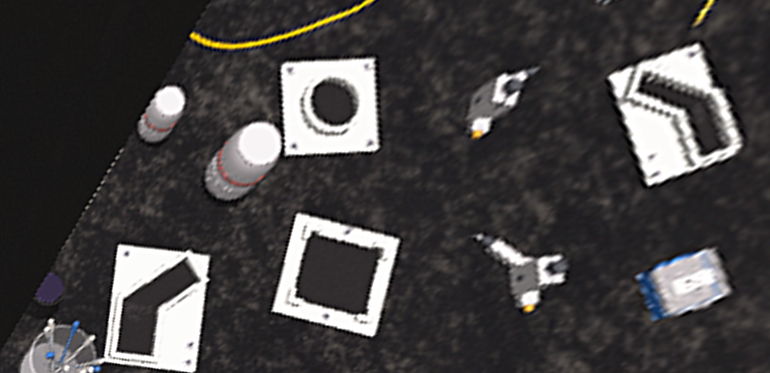

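Map facts:
- Left tray at (0.627,-0.197), right tray at (0.447,0.277), and both bend the right way.
- The small objective (16x22 px) is nearer 30 mm, and the big one comes out at about 40 mm.

To get in past the right front post, I'll move inside it with the gripper shut.

```bash
cat >> h.py <<'E'
def mv(*targets,rot=None):
    """targets: (x,y,z,yaw_deg of tool y axis or None). prints rows relative to the present pose"""
    st=sense();p=np.array(st['position']);Q=R.from_quat(st['orientation']);M=Q.as_matrix()
    print('t',round(st['time'],2),'pos',p.round(4),'yawY',round(np.degrees(np.arctan2(M[1,1],M[0,1])),1),'tilt',round(np.degrees(np.arccos(-M[2,2])),2),'w',round(st['width'],4),'F',np.round(st['force'],1))
    for T in targets:
        d=M.T@(np.array(T[:3])-p)/.6
        if T[3] is None: r=np.zeros(3)
        else:
            y=np.radians(T[3]);Y=np.array([np.cos(y),np.sin(y),0]);Z=np.array([0,0,-1.]);X=np.cross(Y,Z)
            r=(Q.inv()*R.from_matrix(np.c_[X,Y,Z])).as_rotvec()/np.pi
        print(np.r_[d,r].round(4).tolist(),'mm',round(np.linalg.norm(d)*600),'deg',round(np.linalg.norm(r)*180,1))
E
python3 -c "
from h import *
mv((.2,-.46,.3,None),(.19,-.39,.3,None),(.24,-.33,.3,None),(.30,-.28,.3,None),(.45,-.1,.35,None))"
```

```text
t 1.2 pos [ 0.2542 -0.5982  0.2313] yawY -67.0 tilt 0.0 w 0.0853 F [-0.2 -0.5  0.4]
[0.0069, -0.2473, -0.1145, 0.0, 0.0, 0.0] mm 164 deg 0.0
[0.0372, -0.3612, -0.1145, 0.0, 0.0, 0.0] mm 228 deg 0.0
[0.153, -0.4206, -0.1145, 0.0, 0.0, 0.0] mm 277 deg 0.0
[0.2776, -0.4582, -0.1145, 0.0, 0.0, 0.0] mm 329 deg 0.0
[0.6251, -0.6365, -0.1978, 0.0, 0.0, 0.0] mm 548 deg 0.0
```

Call:
{"op": "step_arm", "data": {
  "motion": [
    [0.007,-0.247,-0.114,0,0,0],
    [0.007,-0.247,-0.114,0,0,0],
    [0.007,-0.247,-0.114,0,0,0],
    [0.037,-0.361,-0.114,0,0,0],
    [0.037,-0.361,-0.114,0,0,0]
  ],
  "claw": 1
}}

```text
time: 1.7
position: [0.1892, -0.3874, 0.3006]
orientation: [0.98, 0.2, 0.0, 0.0]
force: [0.7, 0.6, -0.3]
width: 0.0123
gripper_force: 0.0
```

```bash
python3 -c "
from h import *
mv((.19,-.39,.3,None),(.24,-.33,.3,None),(.30,-.28,.3,None),(.45,-.1,.35,None))
print(sense()['joint_pos'])
s=snap('scene');cv2.imwrite('pics/s2.png',s['frame'][:,:,::-1])"
```

```text
t 1.7 pos [ 0.1892 -0.3874  0.3006] yawY -67.0 tilt 0.04 w 0.0123 F [ 0.7  0.6 -0.3]
[-0.0005, 0.0046, 0.0011, 0.0, 0.0, 0.0] mm 3 deg 0.0
[0.1154, -0.0549, 0.0011, 0.0, 0.0, 0.0] mm 77 deg 0.0
[0.24, -0.0924, 0.0011, 0.0, 0.0, 0.0] mm 154 deg 0.0
[0.5875, -0.2706, -0.0822, 0.0, 0.0, 0.0] mm 391 deg 0.0
[ 1.09441443  0.2003654  -0.03468704  1.90051601  0.00761787  1.0401526
 -0.1122089 ]
```

View pics/s2.png

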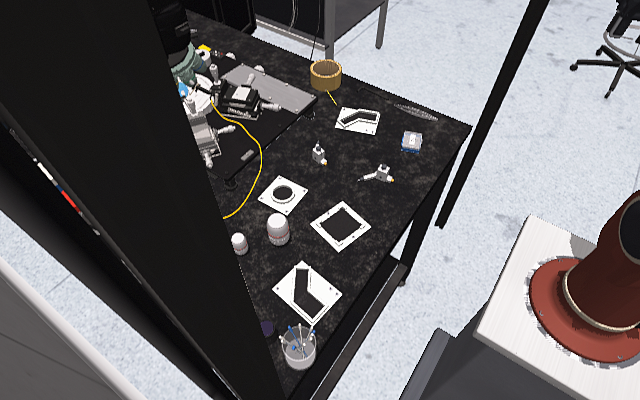

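The post is thin and stands right of the bench, and the retract worked. I can pass well inside it.

Call:
{"op": "step_arm", "data": {
  "motion": [
    [0.077,-0.073,0,0,0,0],
    [0.077,-0.073,0,0,0,0],
    [0.24,-0.11,0,0,0,0],
    [0.24,-0.11,0,0,0,0],
    [0.24,-0.11,0,0,0,0]
  ]
}}

```text
time: 2.25
position: [0.3024, -0.2687, 0.3003]
orientation: [0.979, 0.206, 0.002, -0.0]
force: [-1.0, -1.0, -0.4]
width: -0.0002
gripper_force: 0.0
```

```bash
python3 -c "
from h import *
mv((.45,-.1,.35,None))"
```

```text
t 2.25 pos [ 0.3024 -0.2687  0.3003] yawY -66.2 tilt 0.27 w -0.0002 F [-1.  -1.  -0.4]
[0.3388, -0.1581, -0.0813, 0.0, 0.0, 0.0] mm 230 deg 0.0
```

Call:
{"op": "step_arm", "data": {
  "motion": [
    [0.339,-0.158,-0.081,0,0,0.13],
    [0.339,-0.158,-0.081,0,0,0.13],
    [0.339,-0.158,-0.081,0,0,0.13],
    [0.339,-0.158,-0.081,0,0,0.13],
    [0.339,-0.158,-0.081,0,0,0.13]
  ],
  "claw": 0
}}

```text
time: 2.75
position: [0.4424, -0.1117, 0.3473]
orientation: [1.0, -0.004, 0.0, 0.0]
force: [0.9, -0.4, -0.0]
width: 0.0726
gripper_force: 0.0
```

```bash
python3 -c "
from h import *
mv((.47,-.05,.35,-90))
print(sense()['joint_pos'])
s=snap('wrist');c,d=ray(s,(s['cx'],s['cy']));print(c,d,s['fx'],s['cx'],s['cy'])
m=ortho(s,0.008,.36,.76,-.30,.42,1000);cv2.imwrite('pics/m2.png',m[:,:,::-1])
for t in ['probe_arm_left','probe_arm_right','objective','tip_box','tray_left','tray_right','tray_round','tray_box']:
  for d in spot_point(t,'wrist')[:3]:
    p=np.array(d['position'])*[640,400]; print(t,round(d['conf'],2),p.round(),onz(s,p,0)[:2].round(4))
"
```

```text
t 2.75 pos [ 0.4424 -0.1117  0.3473] yawY -90.5 tilt 0.05 w 0.0726 F [ 0.9 -0.4 -0. ]
[0.0451, -0.1032, -0.0046, 0.0002, -0.0002, -0.0028] mm 68 deg 0.5
[ 0.41925369  0.2130942  -0.27567418  1.75068341  0.0627414   1.18557926
 -1.45370055]
[ 0.52059857 -0.11393655  0.48975564] [-0.30290179  0.00112197 -0.95302112] 309.70691628693146 317.8832466558286 197.45805626196616
probe_arm_left 0.96 [275. 129.] [ 0.4786 -0.0464]
probe_arm_right 0.87 [268.  31.] [ 0.638  -0.0386]
objective 0.72 [103.  72.] [0.6104 0.2795]
objective 0.64 [131.  92.] [0.5619 0.2142]
objective 0.49 [67. 80.] [0.6127 0.3813]
tip_box 0.73 [374. 143.] [ 0.4566 -0.2043]
tray_left 0.76 [369.  39.] [ 0.6243 -0.1955]
tray_right 0.89 [109. 159.] [0.4445 0.2815]
tray_right 0.63 [103.  70.] [0.6136 0.2795]
tray_round 0.83 [176.  44.] [0.6343 0.1186]
tray_box 0.95 [182. 135.] [0.4767 0.1139]
```

View pics/m2.png

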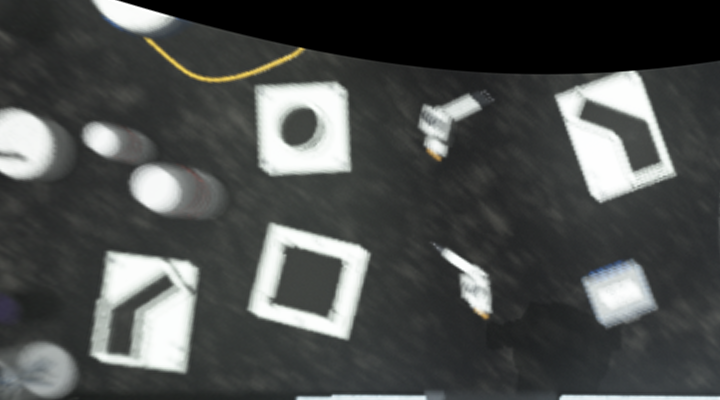

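The wrist map shows everything: left arm (475,285), right arm (440,125), box (620,293), four trays, small objective (100,135). I'll fit models to the masks for exact poses.

```bash
cat > fit.py <<'E'
from h import *
from scipy.optimize import minimize
def box(cx,cy,lx,ly,z0,z1):
    return ([(cx+a*lx/2,cy+b*ly/2) for a,b in((-1,-1),(1,-1),(1,1),(-1,1))],z0,z1)
def cyl(d,z0,z1):
    t=np.linspace(0,2*np.pi,40);return (np.c_[d/2*np.cos(t),d/2*np.sin(t)],z0,z1)
def arm(s):
    n=np.array([-.766,.643])*.0035
    a,b=np.array([-.003,-.017]),np.array([.036,.0255])
    P=[a+n,b+n,b-n,a-n]
    L=[box(-.011,-.017,.024,.020,0,.032),box(-.011,-.017,.011,.011,.03,.041),box(-.03,-.017,.016,.008,.0,.009),(P,0,.009)]
    return [([(x,s*y) for x,y in q],z0,z1) for q,z0,z1 in L]
M={'probe_arm_left':arm(1),'probe_arm_right':arm(-1),'objective':[cyl(.030,0,.048)],
 'tip_box':[box(0,0,.048,.056,0,.018)],'tray_left':[box(0,0,.108,.084,0,.004)],'tray_right':[box(0,0,.108,.084,0,.004)],
 'tray_round':[box(0,0,.084,.084,0,.004),cyl(.05,0,.011)],'tray_box':[box(0,0,.092,.096,0,.004)]}
K=4
def render(s,m,x,y,a,z=0):
    im=np.zeros((400*K,640*K),np.uint8);c,sn=np.cos(a),np.sin(a)
    for q,z0,z1 in m:
        q=np.asarray(q);w=np.c_[x+c*q[:,0]-sn*q[:,1],y+sn*q[:,0]+c*q[:,1]]
        P=np.r_[np.c_[w,np.full(len(w),z0+z)],np.c_[w,np.full(len(w),z1+z)]]
        h=cv2.convexHull(((proj(s,P)+.5)*K).astype(np.float32))
        cv2.fillConvexPoly(im,h.round().astype(np.int32),1)
    return im
def fit(s,m,mask,x,y,a,z=0,spans=(0,)):
    mk=cv2.resize(mask.astype(np.uint8),None,fx=K,fy=K,interpolation=cv2.INTER_LINEAR)
    def cost(p):
        r=render(s,m,p[0]/1e3,p[1]/1e3,p[2]/50,z);return -(r&mk).sum()/(r|mk).sum()
    best=None
    for da in spans:
        a0=a+np.radians(da);p0=np.array([x*1e3,y*1e3,a0*50])
        o=minimize(cost,p0,method='Nelder-Mead',options=dict(initial_simplex=p0+np.array([[0,0,0],[8,0,0],[0,8,0],[0,0,8]]),xatol=.05,fatol=1e-4,maxiter=120))
        if best is None or o.fun<best.fun: best=o
    p=best.x;return [round(p[0]/1e3,4),round(p[1]/1e3,4),round(np.degrees(p[2]/50),1)],round(-best.fun,3)
def find(s,cam,t,x,y,a,spans=(0,),z=0):
    c=[d for d in silhouettes(t,cam)]
    out=[]
    for d in c:
        p=onz(s,np.array(d['position'])*[640,400],.01)[:2]
        if np.hypot(*(p-[x,y]))<.06: out.append((round(d['conf'],2),int(d['region'].sum()))+fit(s,M[t],d['region'],x,y,np.radians(a),z,spans))
    print(t,out)
E
python3 - <<'E'
from fit import *
s=snap('wrist')
for t,x,y,a in [('probe_arm_left',.4786,-.0464,10),('probe_arm_right',.638,-.0386,10),('objective',.6104,.2795,0),('tip_box',.4566,-.2043,18),('tray_left',.6243,-.1955,19),('tray_right',.4445,.2815,-5),('tray_round',.6343,.1186,0),('tray_box',.4767,.1139,-12)]:
    find(s,'wrist',t,x,y,a,(-25,0,25) if 'arm' in t else (0,))
for d in silhouettes('objective','wrist'):
    for D,H in((.03,.048),(.042,.067)):
        p=onz(s,np.array(d['position'])*[640,400],H/2)
        print(D,p.round(3),d['region'].sum(),fit(s,[cyl(D,0,H)],d['region'],p[0],p[1],0))
E
```

```text
probe_arm_left [(0.59, 498, [np.float64(0.5008), np.float64(-0.0028), np.float64(-65.9)], np.float64(-0.0))]
probe_arm_right [(0.71, 467, [np.float64(0.654), np.float64(-0.0226), np.float64(-33.3)], np.float64(-0.0))]
objective [(0.54, 385, [np.float64(0.6468), np.float64(0.2937), np.float64(-24.4)], np.float64(-0.0))]
tip_box [(0.57, 1137, [np.float64(0.3819), np.float64(-0.1616), np.float64(51.6)], np.float64(-0.0))]
tray_left [(0.87, 3400, [np.float64(0.6275), np.float64(-0.0706), np.float64(-35.8)], np.float64(-0.0))]
tray_right [(0.81, 1837, [np.float64(0.5121), np.float64(0.3917), np.float64(-147.6)], np.float64(-0.0))]
tray_round [(0.84, 2087, [np.float64(0.7072), np.float64(0.1986), np.float64(-33.6)], np.float64(-0.0))]
tray_box [(0.72, 2814, [np.float64(0.5887), np.float64(0.1619), np.float64(-21.2)], np.float64(-0.0))]
0.03 [0.561 0.228 0.024] 896 ([np.float64(0.5926), np.float64(0.3123), np.float64(-21.4)], np.float64(-0.0))
0.042 [0.561 0.221 0.033] 896 ([np.float64(0.6132), np.float64(0.275), np.float64(-45.4)], np.float64(-0.0))
0.03 [0.477 0.097 0.024] 2745 ([np.float64(0.4774), np.float64(0.0971), np.float64(0.0)], np.float64(-422141609998387.6))
0.042 [0.478 0.093 0.033] 2745 ([np.float64(0.4733), np.float64(0.2126), np.float64(-45.3)], np.float64(-0.0))
0.03 [0.612 0.276 0.024] 385 ([np.float64(0.6388), np.float64(0.2494), np.float64(3.1)], np.float64(-0.0))
0.042 [0.61  0.268 0.033] 385 ([np.float64(0.6467), np.float64(0.2467), np.float64(16.3)], np.float64(-0.0))fit.py:28: RuntimeWarning: overflow encountered in scalar negative
  r=render(s,m,p[0]/1e3,p[1]/1e3,p[2]/50,z);return -(r&mk).sum()/(r|mk).sum()
```

```bash
sed -i 's/return -(r&mk).sum()\/(r|mk).sum()/return -float((r\&mk).sum())\/float((r|mk).sum())/; s/return \[round(p\[0\]/return [round(float(p[0])/; s/round(p\[1\]\/1e3,4),round(np.degrees(p\[2\]\/50),1)\]/round(float(p[1])\/1e3,4),round(float(np.degrees(p[2]\/50)),1)]/;s/round(p\[0\]/round(float(p[0])/' fit.py; grep -n "return \[round\|p=best" fit.py
sed -i 's/p=best.x;return.*/p=[float(v) for v in best.x];return [round(p[0]\/1e3,4),round(p[1]\/1e3,4),round(float(np.degrees(p[2]\/50)),1)],round(-best.fun,3)/' fit.py
python3 - <<'E'
from fit import *
s=snap('wrist')
for t,x,y,a in [('probe_arm_left',.4786,-.0464,10),('probe_arm_right',.638,-.0386,10),('objective',.6104,.2795,0),('tip_box',.4566,-.2043,18),('tray_left',.6243,-.1955,19),('tray_right',.4445,.2815,-5),('tray_round',.6343,.1186,0),('tray_box',.4767,.1139,-12)]:
    find(s,'wrist',t,x,y,a,(-25,0,25) if 'arm' in t else (0,))
for d in silhouettes('objective','wrist'):
    for D,H in((.03,.048),(.042,.067)):
        p=onz(s,np.array(d['position'])*[640,400],H/2)
        print(D,p.round(3),d['region'].sum(),fit(s,[cyl(D,0,H)],d['region'],p[0],p[1],0))
E
```

```text
34:    p=best.x;return [round(float(p[0])/1e3,4),round(float(p[1])/1e3,4),round(float(np.degrees(p[2]/50)),1)],round(-best.fun,3)
probe_arm_left [(0.77, 444, [0.4814, -0.0454, 3.9], np.float64(0.75))]
probe_arm_right [(0.58, 421, [0.6364, -0.0419, -10.3], np.float64(0.69))]
objective [(0.75, 350, [0.6093, 0.279, 11.9], np.float64(0.803))]
tip_box [(0.6, 1060, [0.4633, -0.202, 21.8], np.float64(0.882))]
tray_left []
tray_right [(0.65, 1899, [0.4446, 0.2756, -7.2], np.float64(0.95))]
tray_round [(0.81, 2164, [0.6298, 0.1158, 1.8], np.float64(0.96))]
tray_box [(0.81, 2757, [0.4751, 0.1097, -13.7], np.float64(0.967))]
0.03 [0.609 0.276 0.024] 350 ([0.609, 0.2783, -1.6], np.float64(0.803))
0.042 [0.607 0.268 0.033] 350 ([0.6098, 0.2884, -16.7], np.float64(0.41))
0.03 [0.567 0.222 0.024] 874 ([0.5687, 0.224, -1.5], np.float64(0.53))
0.042 [0.566 0.215 0.033] 874 ([0.5616, 0.2106, 13.4], np.float64(0.869))
```

Poses are good. The 30 mm objective is the small one at (0.609,0.279). I'll go closer over the left arm.

```bash
python3 -c "
from h import *
mv((.47,-.055,.20,-86))"
```

```text
t 4.2 pos [ 0.4415 -0.1123  0.3466] yawY -90.4 tilt 0.0 w 0.0849 F [-0.7 -0.1 -0.4]
[0.0469, -0.0958, 0.2444, -0.0, -0.0, -0.0243] mm 160 deg 4.4
```

Call:
{"op": "step_arm", "data": {
  "motion": [
    [0.047,-0.096,0.244,0,0,-0.024],
    [0.047,-0.096,0.244,0,0,-0.024],
    [0.047,-0.096,0.244,0,0,-0.024],
    [0.047,-0.096,0.244,0,0,-0.024],
    [0.047,-0.096,0.244,0,0,-0.024]
  ]
}}

```text
time: 4.7
position: [0.4696, -0.0546, 0.1995]
orientation: [0.999, 0.035, -0.002, -0.0]
force: [-0.2, -1.0, 0.5]
width: 0.0855
gripper_force: 0.0
```

Run:
```python
from fit import *
s=snap('wrist')
find(s,'wrist','probe_arm_left',.4814,-.0454,4,(-15,0,15))
find(s,'wrist','tray_left',.6243,-.1955,19)
find(s,'wrist','tip_box',.4633,-.202,20)
m=ortho(s,0.02,.40,.56,-.13,.05,3000);cv2.imwrite('pics/m3.png',m[:,:,::-1])
mv((.48,-.06,.03,-86))
```

```text
probe_arm_left [(0.6, 963, [0.4801, -0.0452, 4.1], np.float64(0.774))]
tray_left [(0.95, 5817, [0.6232, -0.2012, 20.3], np.float64(0.967))]
tip_box [(0.78, 1963, [0.463, -0.2015, 18.7], np.float64(0.926))]
t 4.9 pos [ 0.4713 -0.0562  0.2024] yawY -86.2 tilt 0.27 w 0.0854 F [0.3 0.6 0.2]
[0.0127, 0.0069, 0.2874, 0.0005, -0.0014, -0.001] mm 173 deg 0.3
```

View pics/m3.png

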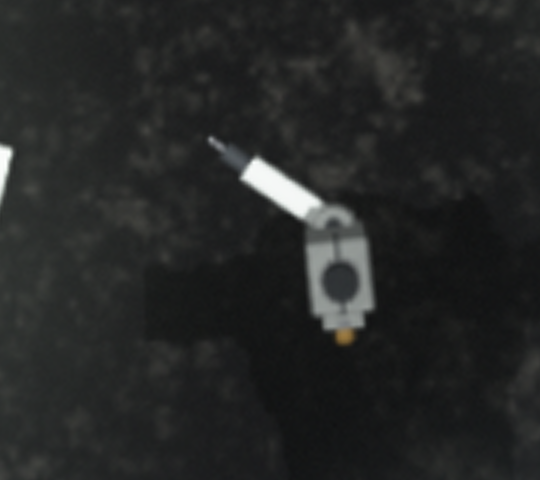

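The left arm sits as fitted: thumbscrew at crop (341,282), i.e. block centre about (0.471,-0.063), yaw about 4.3°. Descending to grasp.

```bash
python3 -c "
from h import *
mv((.4707,-.0632,.05,-85.7),(.4707,-.0632,.010,-85.7))"
```

```text
t 4.9 pos [ 0.4713 -0.0562  0.2024] yawY -86.2 tilt 0.27 w 0.0854 F [0.3 0.6 0.2]
[-0.003, 0.0112, 0.254, 0.0005, -0.0014, -0.0026] mm 153 deg 0.5
[-0.0033, 0.0111, 0.3207, 0.0005, -0.0014, -0.0026] mm 193 deg 0.5
```

```bash
python3 -c "
from h import *
for i in range(5):
  st=sense();print(st['time'],np.round(st['position'],4),np.round(st['orientation'],4));snapshot('wrist')
mv((.4707,-.0632,.05,-85.7),(.4707,-.0632,.010,-85.7))"
```

```text
4.9 [ 0.4713 -0.0562  0.2024] [9.994e-01 3.340e-02 2.200e-03 7.000e-04]
4.95 [ 0.4712 -0.0561  0.2023] [9.994e-01 3.340e-02 2.100e-03 7.000e-04]
5.0 [ 0.471  -0.0559  0.202 ] [9.994e-01 3.350e-02 1.800e-03 6.000e-04]
5.05 [ 0.4707 -0.0557  0.2017] [9.994e-01 3.370e-02 1.500e-03 5.000e-04]
5.1 [ 0.4705 -0.0556  0.2014] [9.994e-01 3.380e-02 1.200e-03 3.000e-04]
t 5.15 pos [ 0.4704 -0.0554  0.2011] yawY -86.1 tilt 0.11 w 0.0851 F [-0.2  0.4 -0. ]
[-0.0008, 0.0129, 0.2518, 0.0002, -0.0006, -0.0023] mm 151 deg 0.4
[-0.0009, 0.0129, 0.3185, 0.0002, -0.0006, -0.0023] mm 191 deg 0.4
```

```bash
cat >> h.py <<'E'
def Rd(yaw):
    y=np.radians(yaw);Y=np.array([np.cos(y),np.sin(y),0]);Z=np.array([0,0,-1.])
    return np.c_[np.cross(Y,Z),Y,Z]
def go(base,*T):
    """rows from commanded pose base to each target (x,y,z,yawY)"""
    M=Rd(base[3])
    st=sense();print('t',round(st['time'],2),np.round(st['position'],4),'w',round(st['width'],4),'g',round(st['gripper_force'],1),'F',np.round(st['force'],1))
    for t in T:
        d=M.T@(np.array(t[:3])-base[:3])/.6
        r=-((t[3]-base[3]+180)%360-180)/180
        print([*d.round(4).tolist(),0,0,round(r,4)],'rows',round(max(np.linalg.norm(d)*12,abs(r)*180/8.59),1))
E
python3 -c "
from h import *
go((.47,-.055,.2,-86),(.4707,-.0632,.05,-85.7),(.4707,-.0632,.010,-85.7))"
```

```text
t 5.15 [ 0.4704 -0.0554  0.2011] w 0.0851 g 0.0 F [-0.2  0.4 -0. ]
[0.0002, 0.0137, 0.25, 0, 0, -0.0017] rows 3.0
[0.0002, 0.0137, 0.3167, 0, 0, -0.0017] rows 3.8
```

Call:
{"op": "step_arm", "data": {
  "motion": [
    [0.0002,0.0137,0.25,0,0,-0.0017],
    [0.0002,0.0137,0.25,0,0,-0.0017],
    [0.0002,0.0137,0.25,0,0,-0.0017],
    [0.0002,0.0137,0.29,0,0,-0.0017],
    [0.0002,0.0137,0.3167,0,0,-0.0017]
  ],
  "claw": 0
}}

```text
time: 5.65
position: [0.4698, -0.0633, 0.0081]
orientation: [0.999, 0.037, -0.002, -0.0]
force: [-1.1, -0.1, 0.4]
width: 0.0857
gripper_force: 0.0
```

Call:
{"op": "step_arm", "data": {
  "motion": [
    [0,0,0,0,0,0],
    [0,0,0,0,0,0],
    [0,0,0,0,0,0],
    [0,0,0,0,0,0],
    [0,0,0,0,0,0]
  ],
  "claw": 1,
  "newtons": 40
}}

```text
time: 6.15
position: [0.4716, -0.0631, 0.0114]
orientation: [0.999, 0.037, 0.001, 0.0]
force: [-0.8, -0.0, 3.1]
width: 0.0192
gripper_force: 39.9
```

```bash
python3 -c "
from h import *
# place pose: block at tray frame (-.011,-.017)
tx,ty,ta=.6232,-.2012,20.3
a=np.radians(ta);b=np.array([tx,ty])+np.array([np.cos(a)*-.011+np.sin(a)*.017,np.sin(a)*-.011-np.cos(a)*.017]);print(b)
B=(.4707,-.0632,.010,-85.7)
go(B,(.4707,-.0632,.09,-85.7),(b[0],b[1],.09,-85.7+ta-4.3))
B=(.4707,-.0632,.09,-85.7);go(B,(b[0],b[1],.09,-85.7+ta-4.3))"
```

```text
[ 0.61878113 -0.2209604 ]
t 6.15 [ 0.4716 -0.0631  0.0114] w 0.0192 g 39.9 F [-0.8 -0.   3.1]
[0.0, 0.0, -0.1333, 0, 0, -0.0] rows 1.6
[0.2264, 0.2807, -0.1333, 0, 0, -0.0889] rows 4.6
t 6.15 [ 0.4716 -0.0631  0.0114] w 0.0192 g 39.9 F [-0.8 -0.   3.1]
[0.2264, 0.2807, 0.0, 0, 0, -0.0889] rows 4.3
```

Call:
{"op": "step_arm", "data": {
  "motion": [
    [0,0,-0.067,0,0,0],
    [0,0,-0.133,0,0,0],
    [0.226,0.281,-0.133,0,0,-0.089],
    [0.226,0.281,-0.133,0,0,-0.089],
    [0.226,0.281,-0.133,0,0,-0.089]
  ]
}}

```text
time: 6.65
position: [0.5741, -0.1745, 0.0914]
orientation: [0.984, 0.177, 0.001, 0.0]
force: [0.8, -0.5, -0.8]
width: 0.0192
gripper_force: 39.5
```

```bash
python3 -c "
from h import *
mv((.6188,-.2210,.09,-69.7))"
```

```text
t 6.65 pos [ 0.5741 -0.1745  0.0914] yawY -69.6 tilt 0.1 w 0.0192 F [ 0.8 -0.5 -0.8]
[0.0428, 0.0985, 0.0025, 0.0003, -0.0005, 0.0005] mm 64 deg 0.1
```

Call:
{"op": "step_arm", "data": {
  "motion": [
    [0.043,0.0985,0.0,0,0,0],
    [0.043,0.0985,0.0,0,0,0],
    [0.043,0.0985,0.0,0,0,0],
    [0.043,0.0985,0.0,0,0,0],
    [0.043,0.0985,0.0,0,0,0]
  ]
}}

```text
time: 7.15
position: [0.6169, -0.2171, 0.0901]
orientation: [0.984, 0.177, -0.001, -0.001]
force: [-0.1, -0.2, -0.9]
width: 0.0193
gripper_force: 39.6
```

```bash
python3 -c "
from fit import *
s=snap('wrist')
find(s,'wrist','tray_left',.6232,-.2012,20)
find(s,'wrist','probe_arm_left',.6232,-.2012,20,z=.082)
m=ortho(s,0.01,.52,.72,-.30,-.10,2500);cv2.imwrite('pics/m4.png',m[:,:,::-1])
mv((.6188,-.2210,.03,-69.7),(.6188,-.2210,.013,-69.7))"
```

```text
tray_left [(0.82, 11380, [0.6231, -0.1996, 20.0], np.float64(0.794))]
probe_arm_left [(0.64, 4344, [0.6238, -0.199, 20.4], np.float64(0.798))]
t 7.3 pos [ 0.6174 -0.2178  0.0903] yawY -69.6 tilt 0.04 w 0.019 F [ 0.3 -0.8 -1.7]
[0.0004, 0.0059, 0.1005, -0.0002, 0.0001, 0.0004] mm 60 deg 0.1
[0.0004, 0.0059, 0.1289, -0.0002, 0.0001, 0.0004] mm 77 deg 0.1
```

View pics/m4.png

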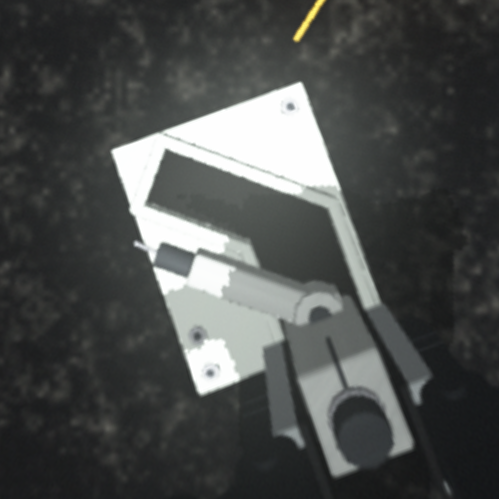

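The held arm (thumbscrew at crop (360,428)) is aligned with the tray; it needs a 2 mm trim. Lowering now.

Call:
{"op": "step_arm", "data": {
  "motion": [
    [0,0.0045,0.05,0,0,0],
    [0,0.0045,0.09,0,0,0],
    [0,0.0045,0.112,0,0,0],
    [0,0.0045,0.122,0,0,0],
    [0,0.0045,0.1285,0,0,0]
  ]
}}

```text
time: 7.8
position: [0.6182, -0.2211, 0.0144]
orientation: [0.984, 0.176, -0.001, -0.0]
force: [-8.8, 2.2, 23.1]
width: 0.0191
gripper_force: 42.6
```

Call:
{"op": "step_arm", "data": {
  "motion": [
    [0,0,0,0,0,0],
    [0,0,0,0,0,0],
    [0,0,0,0,0,0]
  ]
}}

```text
time: 8.1
position: [0.6197, -0.2215, 0.0145]
orientation: [0.984, 0.176, 0.001, 0.0]
force: [-1.5, 1.2, 6.1]
width: 0.0191
gripper_force: 40.4
```

```bash
python3 -c "
from h import *
mv((.6178,-.2203,.013,-69.7),(.6178,-.2203,.12,-69.7))"
```

```text
t 8.1 pos [ 0.6197 -0.2215  0.0145] yawY -69.7 tilt 0.13 w 0.0191 F [-1.5  1.2  6.1]
[-0.0024, -0.0029, 0.0025, 0.0003, -0.0006, -0.0001] mm 3 deg 0.1
[-0.002, -0.0028, -0.1758, 0.0003, -0.0006, -0.0001] mm 106 deg 0.1
```

It is on the floor. Release and raise.

Call:
{"op": "step_arm", "data": {
  "motion": [
    [0,0,0,0,0,0],
    [0,0,0,0,0,0],
    [0,0,0,0,0,0],
    [0,0,0,0,0,0]
  ],
  "claw": 0
}}

```text
time: 8.5
position: [0.6187, -0.2218, 0.0126]
orientation: [0.984, 0.176, -0.0, -0.0]
force: [0.9, -0.4, 0.6]
width: 0.076
gripper_force: 0.0
```

Call:
{"op": "step_arm", "data": {
  "motion": [
    [0,0,-0.08,0,0,0],
    [0,0,-0.16,0,0,0],
    [0,0,-0.24,0,0,0],
    [0,0,-0.24,0,0,0],
    [0,0,-0.24,0,0,0]
  ]
}}

```text
time: 9.0
position: [0.6194, -0.2219, 0.1584]
orientation: [0.984, 0.176, 0.001, 0.001]
force: [-0.8, -0.0, -0.8]
width: 0.0854
gripper_force: 0.0
```

```bash
python3 -c "
from fit import *
s=snap('wrist')
find(s,'wrist','probe_arm_left',.6232,-.2012,20,z=.003)
find(s,'wrist','tray_left',.6232,-.2012,20)
find(s,'wrist','probe_arm_right',.6364,-.0419,0,(-12,0,12))
mv((.61,-.03,.2,-90))
print(sense()['joint_pos'])
"
```

```text
probe_arm_left [(0.78, 1317, [0.6255, -0.2027, 20.7], np.float64(0.793))]
tray_left [(0.7, 7559, [0.623, -0.1999, 19.9], np.float64(0.842))]
probe_arm_right [(0.57, 1161, [0.6364, -0.0423, -11.9], np.float64(0.816))]
t 9.2 pos [ 0.6175 -0.2216  0.1547] yawY -69.7 tilt 0.24 w 0.0856 F [-0.  -0.8 -0.1]
[0.0987, -0.304, -0.0751, -0.0006, 0.0012, 0.1126] mm 197 deg 20.3
[ 0.52320483  0.72573119 -0.38150533  1.48381476  0.29901402  0.99409985
 -1.15284472]
```

Left arm stowed (2–3 mm off centre, play 7). Next is the right arm.

Call:
{"op": "step_arm", "data": {
  "motion": [
    [0.09,-0.304,-0.07,0,0,0.17],
    [0.09,-0.304,-0.07,0,0,0.17],
    [0.09,-0.304,-0.07,0,0,0.17],
    [0.09,-0.304,-0.07,0,0,0.17],
    [0.09,-0.304,-0.07,0,0,0.17]
  ]
}}

```text
time: 9.7
position: [0.6061, -0.0203, 0.1996]
orientation: [0.997, -0.083, 0.0, -0.004]
force: [0.5, 0.2, -0.4]
width: 0.0855
gripper_force: 0.0
```

```bash
python3 -c "
from fit import *
s=snap('wrist')
find(s,'wrist','probe_arm_right',.6364,-.0419,-8,(-12,0,12))
find(s,'wrist','tray_round',.6298,.1158,2)
m=ortho(s,0.02,.57,.72,-.12,.06,3000);cv2.imwrite('pics/m5.png',m[:,:,::-1])
snapshot('wrist')
mv((.6291,-.0234,.05,-101.9),(.6291,-.0234,.01,-101.9))
c,d=ray(s,(320,200));print(c)
"
```

```text
probe_arm_right [(0.78, 975, [0.6365, -0.0428, -13.0], np.float64(0.796))]
tray_round [(0.84, 4454, [0.6298, 0.1154, 3.0], np.float64(0.97))]
t 9.9 pos [ 0.6057 -0.0338  0.1976] yawY -100.4 tilt 0.16 w 0.0852 F [ 0.3 -0.1  0.4]
[0.0358, -0.0245, 0.2458, 0.0006, 0.0007, 0.0082] mm 150 deg 1.5
[0.0359, -0.0246, 0.3125, 0.0006, 0.0007, 0.0082] mm 189 deg 1.5
[ 0.68319969 -0.03588934  0.34199838]
```

View pics/m5.png

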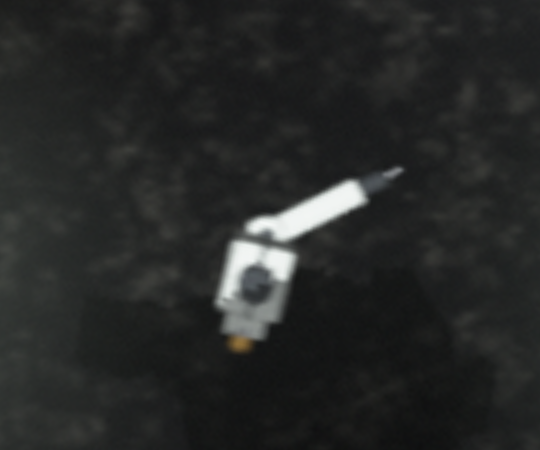

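Right arm: thumbscrew at crop (256,284), block centre about (0.629,-0.0245), yaw about -12.7°.

```bash
python3 -c "
from h import *
mv((.6293,-.0245,.05,-102.7),(.6293,-.0245,.01,-102.7))
snapshot('wrist');snapshot('wrist')
mv((.6293,-.0245,.05,-102.7),(.6293,-.0245,.01,-102.7))
"
```

```text
t 9.9 pos [ 0.6057 -0.0338  0.1976] yawY -100.4 tilt 0.16 w 0.0852 F [ 0.3 -0.1  0.4]
[0.0365, -0.0228, 0.2458, 0.0006, 0.0007, 0.0126] mm 150 deg 2.3
[0.0366, -0.0229, 0.3125, 0.0006, 0.0007, 0.0126] mm 189 deg 2.3
t 10.0 pos [ 0.6058 -0.0344  0.1978] yawY -100.5 tilt 0.13 w 0.0855 F [-0.1 -0.1 -0.4]
[0.0359, -0.0237, 0.2462, 0.0005, 0.0005, 0.0121] mm 150 deg 2.2
[0.036, -0.0238, 0.3129, 0.0005, 0.0005, 0.0121] mm 189 deg 2.2
```

Call:
{"op": "step_arm", "data": {
  "motion": [
    [0.0355,-0.0245,0.24,0,0,0.012],
    [0.0355,-0.0245,0.24,0,0,0.012],
    [0.0355,-0.0245,0.24,0,0,0.012],
    [0.0355,-0.0245,0.29,0,0,0.012],
    [0.0355,-0.0245,0.313,0,0,0.012]
  ]
}}

```text
time: 10.5
position: [0.6273, -0.023, 0.007]
orientation: [0.994, -0.11, -0.003, 0.001]
force: [-0.5, -1.3, -0.2]
width: 0.0853
gripper_force: 0.0
```

Call:
{"op": "step_arm", "data": {
  "motion": [
    [0,0,0,0,0,0],
    [0,0,0,0,0,0],
    [0,0,0,0,0,0],
    [0,0,0,0,0,0],
    [0,0,0,0,0,0]
  ],
  "claw": 1,
  "newtons": 40
}}

```text
time: 11.0
position: [0.6311, -0.0213, 0.013]
orientation: [0.994, -0.109, 0.002, -0.0]
force: [-0.8, -0.8, 6.4]
width: 0.019
gripper_force: 40.3
```

```bash
python3 -c "
from h import *
tx,ty,ta=.4446,.2756,-7.2
b=np.array([tx,ty])+R.from_euler('z',ta,degrees=True).as_matrix()[:2,:2]@[-.011,.017];print(b)
B=(.6293,-.0245,.01,-102.7);B2=B[:2]+(.12,-102.7)
go(B,B2);go(B2,(b[0],b[1],.12,-90+ta),(b[0],b[1]-.1,.12,-90+ta))
"
```

```text
[0.4358174  0.29384462]
t 11.0 [ 0.6311 -0.0213  0.013 ] w 0.019 g 40.3 F [-0.8 -0.8  6.4]
[0.0, 0.0, -0.1833, 0, 0, -0.0] rows 2.2
t 11.0 [ 0.6311 -0.0213  0.013 ] w 0.019 g 40.3 F [-0.8 -0.8  6.4]
[-0.4312, -0.4467, 0.0, 0, 0, -0.0306] rows 7.5
[-0.3946, -0.2841, 0.0, 0, 0, -0.0306] rows 5.8
```

Call:
{"op": "step_arm", "data": {
  "motion": [
    [0,0,-0.07,0,0,0],
    [0,0,-0.15,0,0,0],
    [-0.15,-0.16,-0.183,0,0,-0.03],
    [-0.43,-0.447,-0.183,0,0,-0.03],
    [-0.43,-0.447,-0.183,0,0,-0.03]
  ]
}}

```text
time: 11.5
position: [0.5518, 0.1076, 0.1137]
orientation: [0.998, -0.063, 0.001, -0.001]
force: [0.6, 1.0, -0.5]
width: 0.0188
gripper_force: 39.5
```

```bash
python3 -c "
from h import *
mv((.4358,.2938,.1,-97.2))
print(sense()['joint_pos'])"
```

```text
t 11.5 pos [0.5518 0.1076 0.1137] yawY -97.2 tilt 0.14 w 0.0188 F [ 0.6  1.  -0.5]
[-0.2306, -0.2837, 0.0226, -0.0004, -0.0007, 0.0001] mm 220 deg 0.1
[-0.08409302  0.6304299  -0.22956254  1.81156379  0.20429492  0.72014556
 -2.12083097]
```

Call:
{"op": "step_arm", "data": {
  "motion": [
    [-0.23,-0.28,0.0,0,0,0],
    [-0.23,-0.28,0.0,0,0,0],
    [-0.23,-0.28,0.0,0,0,0],
    [-0.23,-0.28,0.0,0,0,0],
    [-0.23,-0.28,0.022,0,0,0]
  ]
}}

```text
time: 12.0
position: [0.4329, 0.2977, 0.1013]
orientation: [0.998, -0.057, 0.001, -0.004]
force: [-0.7, 0.9, -1.0]
width: 0.019
gripper_force: 39.5
```

Call:
{"op": "step_arm", "data": {
  "motion": [
    [0,0,0,0,0,0],
    [0,0,0,0,0,0]
  ]
}}

```text
time: 12.2
position: [0.4363, 0.2895, 0.0993]
orientation: [0.998, -0.062, 0.0, 0.001]
force: [0.6, -0.4, -2.0]
width: 0.0189
gripper_force: 39.5
```

```bash
python3 -c "
from fit import *
s=snap('wrist')
find(s,'wrist','tray_right',.4446,.2756,-7.2)
find(s,'wrist','probe_arm_right',.4446,.2756,-7.2,z=.09)
m=ortho(s,0.01,.36,.56,.17,.37,2500);cv2.imwrite('pics/m6.png',m[:,:,::-1])
mv((.4358,.2938,.03,-97.2),(.4358,.2938,.014,-97.2))"
```

```text
tray_right [(0.56, 10514, [0.4451, 0.2742, -7.4], np.float64(0.794))]
probe_arm_right [(0.89, 4247, [0.4465, 0.2702, -7.4], np.float64(0.798))]
t 12.35 pos [0.4377 0.2884 0.0996] yawY -97.3 tilt 0.09 w 0.0189 F [-0.2 -0.  -1.5]
[-0.0045, -0.0087, 0.1159, 0.0002, -0.0005, -0.0006] mm 70 deg 0.1
[-0.0045, -0.0087, 0.1426, 0.0002, -0.0005, -0.0006] mm 86 deg 0.1
```

View pics/m6.png

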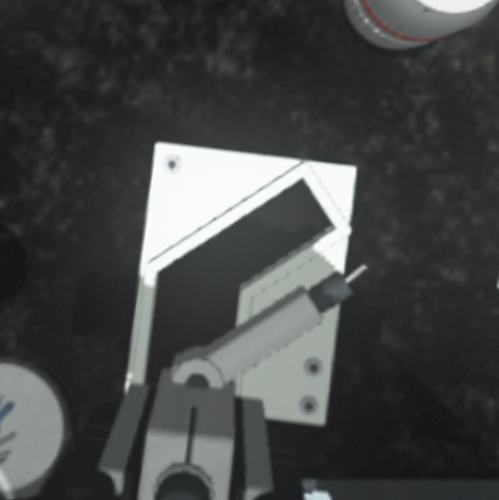

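The alignment is fine apart from a trim of about 5 mm in y. The swab glass at the left (crop (5,430)) may foul the gripper body, so I'll check its place and height before lowering.

Run:
```python
from h import *
ims=[]
for cam in('wrist','scene'):
    s=snap(cam);print(cam,ray(s,(320,200))[0].round(3))
    ims.append(ortho(s,0.0,.33,.48,.28,.48,1950)[:,:,::-1])
m=np.concatenate(ims,1);print(m.shape);cv2.imwrite('pics/m7.png',m)
```

```text
wrist [0.515 0.277 0.242]
scene [0.244 0.514 0.698]
(292, 778, 3)
```

View pics/m7.png

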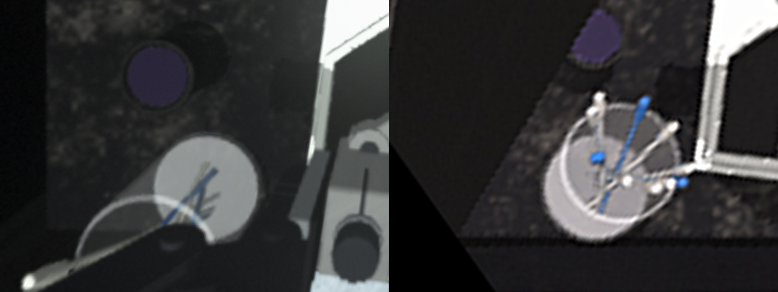

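The glass base is at (0.384,0.374), radius 27 mm, with the rim about 58 mm high and the swabs no nearer than y≈0.35. The body stays clear at y<0.337, and I'll open only halfway when releasing.

Call:
{"op": "step_arm", "data": {
  "motion": [
    [-0.004,-0.0085,0.05,0,0,0],
    [-0.004,-0.0085,0.09,0,0,0],
    [-0.004,-0.0085,0.118,0,0,0],
    [-0.004,-0.0085,0.132,0,0,0],
    [-0.004,-0.0085,0.141,0,0,0]
  ]
}}

```text
time: 12.95
position: [0.4346, 0.2947, 0.0157]
orientation: [0.998, -0.062, -0.0, 0.001]
force: [-7.4, -5.5, 45.5]
width: 0.0193
gripper_force: 45.6
```

Call:
{"op": "step_arm", "data": {
  "motion": [
    [0,0,0,0,0,0],
    [0,0,0,0,0,0],
    [0,0,0,0,0,0]
  ]
}}

```text
time: 13.25
position: [0.4348, 0.295, 0.0159]
orientation: [0.998, -0.062, 0.0, 0.0]
force: [-2.3, -1.8, 6.2]
width: 0.0189
gripper_force: 40.3
```

Call:
{"op": "step_arm", "data": {
  "motion": [
    [0,0,0,0,0,0],
    [0,0,0,0,0,0],
    [0,0,0,0,0,0],
    [0,0,0,0,0,0]
  ],
  "claw": 0.5
}}

```text
time: 13.65
position: [0.4347, 0.2957, 0.0146]
orientation: [0.998, -0.062, 0.0, -0.0]
force: [-0.2, -0.3, -0.7]
width: 0.0429
gripper_force: 0.0
```

Call:
{"op": "step_arm", "data": {
  "motion": [
    [0,0,-0.08,0,0,0],
    [0,0,-0.16,0,0,0],
    [0,0,-0.24,0,0,0],
    [0,0,-0.3,0,0,0],
    [0,0,-0.3,0,0,0]
  ]
}}

```text
time: 14.15
position: [0.4372, 0.298, 0.2]
orientation: [0.998, -0.062, 0.005, -0.004]
force: [-0.3, -0.6, 0.0]
width: 0.0425
gripper_force: 0.0
```

```bash
python3 -c "
from fit import *
s=snap('wrist')
find(s,'wrist','probe_arm_right',.4446,.2756,-7,z=.003)
find(s,'wrist','tray_right',.4446,.2756,-7)
for d in silhouettes('objective','wrist'):
    for D,H in((.03,.048),(.042,.067)):
        p=onz(s,np.array(d['position'])*[640,400],H/2)
        print(round(d['conf'],2),D,d['region'].sum(),fit(s,[cyl(D,0,H)],d['region'],p[0],p[1],0))
mv((.56,.26,.22,-80))
print(sense()['joint_pos'])
"
```

```text
probe_arm_right [(0.81, 939, [0.4432, 0.2752, -6.7], np.float64(0.804))]
tray_right [(0.86, 5661, [0.4439, 0.2748, -7.1], np.float64(0.803))]
0.94 0.03 1968 ([0.5698, 0.2062, 13.5], np.float64(0.52))
0.94 0.042 1968 ([0.5606, 0.2139, 7.4], np.float64(0.919))
0.9 0.03 783 ([0.6121, 0.2788, 4.7], np.float64(0.912))
0.9 0.042 783 ([0.6194, 0.2775, -1.9], np.float64(0.705))
t 14.35 pos [0.4336 0.2948 0.1932] yawY -97.1 tilt 0.18 w 0.0426 F [-1.4 -0.4  0.3]
[0.2162, 0.0316, -0.0451, 0.0006, 0.0008, -0.095] mm 134 deg 17.1
[-0.47638084  0.47560808 -0.23806789  1.8288717   0.1431672   0.85685332
 -2.47790355]
```

Right arm stowed within 1.5 mm. The 30 mm model fits the objective (0.91) at (0.612,0.279). I'll grip it across -38°, clear of the big look-alike and the dish.

```bash
python3 -c "
from h import *
mv((.605,.272,.16,-38))"
```

```text
t 14.35 pos [0.4336 0.2948 0.1932] yawY -97.1 tilt 0.18 w 0.0426 F [-1.4 -0.4  0.3]
[0.2883, 0.0023, 0.0547, 0.0003, 0.001, -0.3283] mm 176 deg 59.1
```

Call:
{"op": "step_arm", "data": {
  "motion": [
    [0.288,0.002,0.05,0,0,-0.328],
    [0.288,0.002,0.05,0,0,-0.328],
    [0.288,0.002,0.05,0,0,-0.328],
    [0.288,0.002,0.05,0,0,-0.328],
    [0.288,0.002,0.05,0,0,-0.328]
  ],
  "claw": 0.3
}}

```text
time: 14.85
position: [0.6089, 0.2689, 0.1598]
orientation: [0.951, 0.308, -0.002, 0.001]
force: [-0.8, -0.7, -0.8]
width: 0.0598
gripper_force: 0.0
```

Call:
{"op": "step_arm", "data": {
  "motion": [
    [0,0,0,0,0,-0.09],
    [0,0,0,0,0,-0.09],
    [0,0,0,0,0,-0.09],
    [0,0,0,0,0,-0.09],
    [0,0,0,0,0,-0.09]
  ]
}}

```text
time: 15.35
position: [0.6054, 0.273, 0.1637]
orientation: [0.899, 0.438, -0.001, 0.0]
force: [-0.3, -0.4, 0.2]
width: 0.0599
gripper_force: 0.0
```

```bash
python3 -c "
from fit import *
s=snap('wrist')
for d in silhouettes('objective','wrist'):
        p=onz(s,np.array(d['position'])*[640,400],.024)
        print(round(d['conf'],2),d['region'].sum(),fit(s,[cyl(.03,0,.048)],d['region'],p[0],p[1],0))
mv((.612,.279,.06,-38),(.612,.279,.016,-38))
print(sense()['joint_pos'])
"
```

```text
0.9 1097 ([0.6106, 0.28, 8.0], np.float64(0.888))
t 15.45 pos [0.6055 0.2731 0.1643] yawY -38.0 tilt 0.03 w 0.0598 F [1.  0.3 0.8]
[0.0144, 0.0025, 0.1739, -0.0, 0.0002, 0.0002] mm 105 deg 0.0
[0.0145, 0.0025, 0.2472, -0.0, 0.0002, 0.0002] mm 149 deg 0.0
[-0.19137014  0.7436401  -0.48959992  1.44865595  0.37739822  1.04386258
 -1.42467153]
```

Call:
{"op": "step_arm", "data": {
  "motion": [
    [0.0144,0.001,0.08,0,0,0],
    [0.0144,0.001,0.16,0,0,0],
    [0.0144,0.001,0.22,0,0,0],
    [0.0144,0.001,0.24,0,0,0],
    [0.0144,0.001,0.247,0,0,0]
  ]
}}

```text
time: 15.95
position: [0.611, 0.2794, 0.0152]
orientation: [0.899, 0.439, -0.001, 0.0]
force: [-0.7, 0.1, 0.3]
width: 0.0597
gripper_force: 0.0
```

Call:
{"op": "step_arm", "data": {
  "motion": [
    [0,0,0,0,0,0],
    [0,0,0,0,0,0],
    [0,0,0,0,0,0],
    [0,0,0,0,0,0],
    [0,0,0,0,0,0]
  ],
  "claw": 1,
  "newtons": 30
}}

```text
time: 16.45
position: [0.6129, 0.2808, 0.019]
orientation: [0.898, 0.439, 0.002, -0.0]
force: [-0.2, 0.1, 5.9]
width: 0.0286
gripper_force: 30.9
```

```bash
python3 -c "
from h import *
B=(.611,.2795,.016,-38);B2=B[:2]+(.12,-38)
go(B,B2,(.63,.1156,.12,-38));mv((.611,.2795,.016,-38))"
```

```text
t 16.45 [0.6129 0.2808 0.019 ] w 0.0286 g 30.9 F [-0.2  0.1  5.9]
[0.0, 0.0, -0.1733, 0, 0, 0.0] rows 2.1
[-0.1958, 0.1931, -0.1733, 0, 0, 0.0] rows 3.9
t 16.45 pos [0.6129 0.2808 0.019 ] yawY -37.9 tilt 0.28 w 0.0286 F [-0.2  0.1  5.9]
[-0.0037, -0.0012, 0.005, 0.0005, -0.0015, 0.0005] mm 4 deg 0.3
```

Width 28.6 mm (same offset as the 20 mm block), so this is the 30 mm objective. Lift and carry.

Call:
{"op": "step_arm", "data": {
  "motion": [
    [0,0,-0.06,0,0,0],
    [0,0,-0.13,0,0,0],
    [0,0,-0.173,0,0,0],
    [-0.196,0.193,-0.173,0,0,0],
    [-0.196,0.193,-0.173,0,0,0]
  ]
}}

```text
time: 16.95
position: [0.6233, 0.1818, 0.1221]
orientation: [0.897, 0.441, 0.002, -0.0]
force: [0.1, -1.4, -1.0]
width: 0.0287
gripper_force: 30.3
```

```bash
python3 -c "
from h import *
mv((.63,.1156,.09,-38))"
```

```text
t 16.95 pos [0.6233 0.1818 0.1221] yawY -37.6 tilt 0.22 w 0.0287 F [ 0.1 -1.4 -1. ]
[-0.0806, 0.0761, 0.0534, 0.0005, -0.0012, 0.0021] mm 74 deg 0.4
```

Call:
{"op": "step_arm", "data": {
  "motion": [
    [-0.08,0.076,0.0,0,0,0],
    [-0.08,0.076,0.02,0,0,0],
    [-0.08,0.076,0.05,0,0,0],
    [-0.08,0.076,0.05,0,0,0],
    [-0.08,0.076,0.05,0,0,0]
  ]
}}

```text
time: 17.45
position: [0.6292, 0.1153, 0.0902]
orientation: [0.898, 0.44, -0.0, -0.001]
force: [-0.5, 0.7, -2.3]
width: 0.0286
gripper_force: 30.3
```

```bash
python3 -c "
from fit import *
s=snap('wrist')
find(s,'wrist','tray_round',.6298,.1156,2.4)
find(s,'wrist','objective',.63,.1156,0,z=.073)
snapshot('wrist')
mv((.63,.1156,.035,-38),(.63,.1156,.022,-38))"
```

```text
tray_round [(0.68, 9572, [0.6298, 0.1161, 3.1], np.float64(0.872))]
objective []
t 17.65 pos [0.63   0.1157 0.0912] yawY -37.8 tilt 0.11 w 0.0287 F [-1.1  0.7 -0.6]
[-0.0002, 0.0, 0.0937, 0.0002, -0.0006, 0.001] mm 56 deg 0.2
[-0.0002, 0.0, 0.1153, 0.0002, -0.0006, 0.001] mm 69 deg 0.2
```

Call:
{"op": "step_arm", "data": {
  "motion": [
    [0,0,0.05,0,0,0],
    [0,0,0.085,0,0,0],
    [0,0,0.1,0,0,0],
    [0,0,0.107,0,0,0],
    [0,0,0.111,0,0,0]
  ]
}}

```text
time: 18.15
position: [0.6302, 0.1149, 0.0241]
orientation: [0.898, 0.439, 0.001, -0.0]
force: [-0.4, -0.2, -1.0]
width: 0.0289
gripper_force: 30.3
```

Call:
{"op": "step_arm", "data": {
  "motion": [
    [0,0,0.002,0,0,0],
    [0,0,0.004,0,0,0],
    [0,0,0.004,0,0,0]
  ]
}}

```text
time: 18.45
position: [0.6303, 0.1146, 0.0221]
orientation: [0.898, 0.439, 0.001, 0.0]
force: [0.2, -0.4, 1.0]
width: 0.0284
gripper_force: 30.4
```

Call:
{"op": "step_arm", "data": {
  "motion": [
    [0,0,0.002,0,0,0],
    [0,0,0.004,0,0,0],
    [0,0,0.004,0,0,0]
  ]
}}

```text
time: 18.75
position: [0.6305, 0.1149, 0.0219]
orientation: [0.899, 0.439, 0.001, 0.0]
force: [-2.9, -0.7, 12.2]
width: 0.0285
gripper_force: 31.2
```

Contact at 12 N, so it is on the floor. Release halfway and raise.

Call:
{"op": "step_arm", "data": {
  "motion": [
    [0,0,0,0,0,0],
    [0,0,0,0,0,0],
    [0,0,0,0,0,0],
    [0,0,0,0,0,0]
  ],
  "claw": 0.3
}}

```text
time: 19.15
position: [0.6294, 0.1142, 0.0184]
orientation: [0.898, 0.439, -0.0, -0.0]
force: [0.6, -0.7, 0.8]
width: 0.0596
gripper_force: 0.0
```

Call:
{"op": "step_arm", "data": {
  "motion": [
    [0,0,-0.08,0,0,0],
    [0,0,-0.16,0,0,0],
    [0,0,-0.24,0,0,0],
    [0,0,-0.3,0,0,0],
    [0,0,-0.3,0,0,0]
  ]
}}

```text
time: 19.65
position: [0.6329, 0.116, 0.2053]
orientation: [0.899, 0.439, 0.006, 0.001]
force: [0.4, -0.4, 1.5]
width: 0.0597
gripper_force: 0.0
```

```bash
python3 -c "
from fit import *
s=snap('wrist')
find(s,'wrist','objective',.63,.1156,0,z=.003)
find(s,'wrist','tray_round',.63,.1156,3)
m1=ortho(s,0.02,.55,.71,.04,.20,1800)
mv((.44,-.2,.2,-72))
print(sense()['joint_pos'])
cv2.imwrite('pics/m8.png',m1[:,:,::-1])
"
```

```text
objective [(0.95, 777, [0.6295, 0.1128, 4.7], np.float64(0.834))]
tray_round [(0.75, 4269, [0.6299, 0.1156, 2.2], np.float64(0.806))]
t 19.8 pos [0.6289 0.1137 0.1977] yawY -37.9 tilt 0.12 w 0.0594 F [ 0.3 -1.2 -1.1]
[-0.6059, 0.0731, -0.0027, -0.0001, 0.0007, 0.1893] mm 366 deg 34.1
[ 0.08368377  0.67820943 -0.52754297  1.48911387  0.36737497  1.07595597
 -1.18557487]
```

View pics/m8.png

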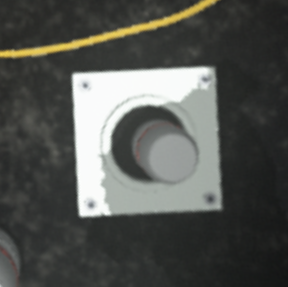

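The objective stands upright in the nest (crop (170,155)). Last is the tip box.

Call:
{"op": "step_arm", "data": {
  "motion": [
    [-0.606,0.073,0,0,0,0.187],
    [-0.606,0.073,0,0,0,0.187],
    [-0.606,0.073,0,0,0,0.187],
    [-0.606,0.073,0,0,0,0.187],
    [-0.606,0.073,0,0,0,0.187]
  ],
  "claw": 0
}}

```text
time: 20.3
position: [0.498, -0.1015, 0.1968]
orientation: [0.987, 0.159, -0.002, -0.0]
force: [0.9, -0.6, 0.8]
width: 0.0853
gripper_force: 0.0
```

```bash
python3 -c "
from h import *
mv((.45,-.2,.17,-71.3))"
```

```text
t 20.3 pos [ 0.498  -0.1015  0.1968] yawY -71.7 tilt 0.24 w 0.0853 F [ 0.9 -0.6  0.8]
[-0.1274, 0.1308, 0.045, -0.0005, 0.0013, -0.0023] mm 113 deg 0.5
```

Call:
{"op": "step_arm", "data": {
  "motion": [
    [-0.127,0.131,0.045,0,0,-0.002],
    [-0.127,0.131,0.045,0,0,-0.002],
    [-0.127,0.131,0.045,0,0,-0.002],
    [-0.127,0.131,0.045,0,0,-0.002],
    [-0.127,0.131,0.045,0,0,-0.002]
  ]
}}

```text
time: 20.8
position: [0.4535, -0.197, 0.171]
orientation: [0.986, 0.164, -0.0, -0.001]
force: [0.0, 0.7, 0.2]
width: 0.0852
gripper_force: 0.0
```

```bash
python3 -c "
from fit import *
s=snap('wrist')
find(s,'wrist','tip_box',.463,-.2015,18.7)
m=ortho(s,0.018,.38,.54,-.28,-.12,3000);cv2.imwrite('pics/m9.png',m[:,:,::-1])
snapshot('wrist')
mv((.463,-.2015,.05,-71.3),(.463,-.2015,.001,-71.3))"
```

```text
tip_box [(0.79, 2708, [0.4641, -0.2013, 21.0], np.float64(0.92))]
t 20.95 pos [ 0.4544 -0.1963  0.1719] yawY -71.0 tilt 0.09 w 0.0852 F [ 0.1 -0.4 -0.8]
[0.0105, 0.013, 0.2031, -0.0003, -0.0004, 0.0018] mm 122 deg 0.3
[0.0104, 0.0131, 0.2848, -0.0003, -0.0004, 0.0018] mm 171 deg 0.3
```

View pics/m9.png

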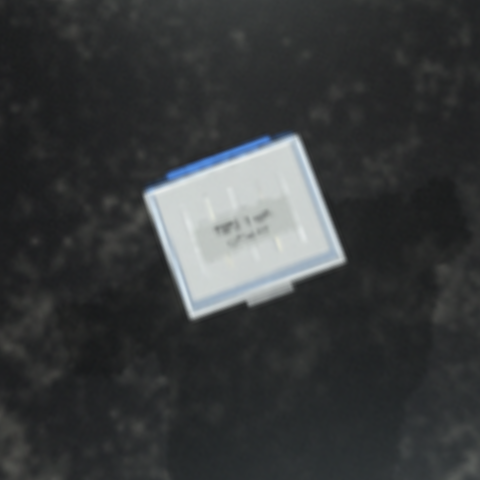

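The box is at (0.4643,-0.202), yaw 19.5°, with its lip toward the robot (crop (270,293)). Gripping across the sides.

Call:
{"op": "step_arm", "data": {
  "motion": [
    [0.012,0.0146,0.08,0,0,-0.003],
    [0.012,0.0146,0.16,0,0,-0.003],
    [0.012,0.0146,0.24,0,0,-0.003],
    [0.012,0.0146,0.27,0,0,-0.003],
    [0.012,0.0146,0.283,0,0,-0.003]
  ]
}}

```text
time: 21.45
position: [0.4626, -0.2023, -0.0001]
orientation: [0.986, 0.169, -0.001, -0.001]
force: [0.7, 0.1, 0.4]
width: 0.0856
gripper_force: 0.0
```

Call:
{"op": "step_arm", "data": {
  "motion": [
    [0,0,0,0,0,0],
    [0,0,0,0,0,0],
    [0,0,0,0,0,0],
    [0,0,0,0,0,0]
  ],
  "claw": 1,
  "newtons": 25
}}

```text
time: 21.85
position: [0.4641, -0.2047, 0.0035]
orientation: [0.986, 0.168, 0.002, 0.001]
force: [0.3, -0.1, 5.5]
width: 0.0544
gripper_force: 28.2
```

```bash
python3 -c "
from h import *
B=(.4643,-.202,.002,-70.5)
go(B,B[:2]+(.1,-70.5),(.4755,.1105,.1,-103.7),(.47,-.06,.1,-103.7));mv(B)"
```

```text
t 21.85 [ 0.4641 -0.2047  0.0035] w 0.0544 g 28.2 F [ 0.3 -0.1  5.5]
[0.0, 0.0, -0.1633, 0, 0, -0.0] rows 2.0
[0.1915, -0.4847, -0.1633, 0, 0, 0.1844] rows 6.6
[0.088, -0.2199, -0.1633, 0, 0, 0.1844] rows 3.9
t 21.85 pos [ 0.4641 -0.2047  0.0035] yawY -70.7 tilt 0.2 w 0.0544 F [ 0.3 -0.1  5.5]
[0.0018, -0.0042, 0.0025, 0.0006, -0.0009, -0.001] mm 3 deg 0.3
```

Call:
{"op": "step_arm", "data": {
  "motion": [
    [0,0,-0.06,0,0,0],
    [0,0,-0.13,0,0,0],
    [0.04,-0.1,-0.163,0,0,0.04],
    [0.19,-0.485,-0.163,0,0,0.184],
    [0.19,-0.485,-0.163,0,0,0.184]
  ]
}}

```text
time: 22.35
position: [0.4691, -0.0563, 0.0981]
orientation: [0.999, -0.049, 0.002, -0.0]
force: [0.1, 0.8, 0.1]
width: 0.0543
gripper_force: 27.6
```

```bash
python3 -c "
from h import *
mv((.4755,.1105,.1,-103.7))"
```

```text
t 22.35 pos [ 0.4691 -0.0563  0.0981] yawY -95.6 tilt 0.22 w 0.0543 F [0.1 0.8 0.1]
[-0.0165, -0.2777, -0.0032, -0.0002, -0.0012, 0.0449] mm 167 deg 8.1
```

Call:
{"op": "step_arm", "data": {
  "motion": [
    [-0.0165,-0.278,0,0,0,0.045],
    [-0.0165,-0.278,0,0,0,0.045],
    [-0.0165,-0.278,0,0,0,0.045],
    [-0.0165,-0.278,0,0,0,0.045],
    [-0.0165,-0.278,0,0,0,0.045]
  ]
}}

```text
time: 22.85
position: [0.4732, 0.1147, 0.0973]
orientation: [0.994, -0.111, 0.001, -0.002]
force: [0.6, -0.4, -0.9]
width: 0.0546
gripper_force: 27.6
```

Call:
{"op": "step_arm", "data": {
  "motion": [
    [0,0,0,0,0,0],
    [0,0,0,0,0,0]
  ]
}}

```text
time: 23.05
position: [0.4732, 0.1078, 0.0967]
orientation: [0.993, -0.116, 0.0, 0.001]
force: [0.1, -0.1, 0.3]
width: 0.0545
gripper_force: 27.6
```

```bash
python3 -c "
from fit import *
s=snap('wrist')
find(s,'wrist','tray_box',.4755,.1105,-13.7)
find(s,'wrist','tip_box',.4755,.1105,-13.7,z=.095)
m=ortho(s,0.005,.40,.56,.03,.19,3000);cv2.imwrite('pics/m10.png',m[:,:,::-1])
mv((.4755,.1105,.03,-103.7),(.4755,.1105,.006,-103.7))"
```

```text
tray_box [(0.83, 8368, [0.476, 0.11, -14.6], np.float64(0.652))]
tip_box [(0.77, 10446, [0.4731, 0.1057, -13.4], np.float64(0.904))]
t 23.2 pos [0.4734 0.1083 0.0966] yawY -103.4 tilt 0.04 w 0.0542 F [-0.5  0.6 -1.7]
[0.0026, -0.0045, 0.111, 0.0002, -0.0, 0.0019] mm 67 deg 0.3
[0.0026, -0.0045, 0.151, 0.0002, -0.0, 0.0019] mm 91 deg 0.3
```

View pics/m10.png

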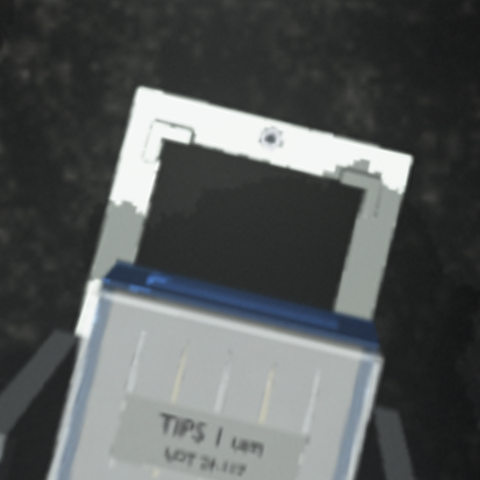

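The box is aligned above the tray (tray centre (0.475,0.110), yaw -14°; visible corners at crop (137,88) and (412,157)). Lowering gently.

Call:
{"op": "step_arm", "data": {
  "motion": [
    [0.0015,-0.0045,0.05,0,0,0.003],
    [0.0015,-0.0045,0.1,0,0,0.003],
    [0.0015,-0.0045,0.13,0,0,0.003],
    [0.0015,-0.0045,0.14,0,0,0.003],
    [0.0015,-0.0045,0.145,0,0,0.003]
  ]
}}

```text
time: 23.7
position: [0.4747, 0.112, 0.0092]
orientation: [0.993, -0.12, -0.0, 0.0]
force: [0.3, 0.2, 0.0]
width: 0.0544
gripper_force: 27.6
```

Call:
{"op": "step_arm", "data": {
  "motion": [
    [0,0,0.002,0,0,0],
    [0,0,0.004,0,0,0],
    [0,0,0.006,0,0,0],
    [0,0,0.006,0,0,0]
  ]
}}

```text
time: 24.1
position: [0.4753, 0.1127, 0.0065]
orientation: [0.993, -0.119, 0.001, -0.0]
force: [-0.2, 0.6, 0.7]
width: 0.0547
gripper_force: 27.7
```

Call:
{"op": "step_arm", "data": {
  "motion": [
    [0,0.0015,0.002,0,0,0],
    [0,0.0015,0.004,0,0,0],
    [0,0.0015,0.005,0,0,0]
  ]
}}

```text
time: 24.4
position: [0.4753, 0.1127, 0.0063]
orientation: [0.993, -0.119, 0.001, -0.001]
force: [-4.1, 0.7, 31.9]
width: 0.0545
gripper_force: 31.2
```

On the floor. Release, raise and verify.

Call:
{"op": "step_arm", "data": {
  "motion": [
    [0,0,-0.003,0,0,0],
    [0,0,-0.003,0,0,0],
    [0,0,-0.003,0,0,0],
    [0,0,-0.003,0,0,0]
  ],
  "claw": 0
}}

```text
time: 24.8
position: [0.4744, 0.1116, 0.0045]
orientation: [0.993, -0.119, -0.0, 0.0]
force: [0.5, -0.8, 0.4]
width: 0.0854
gripper_force: 0.0
```

Call:
{"op": "step_arm", "data": {
  "motion": [
    [0,0,-0.08,0,0,0],
    [0,0,-0.16,0,0,0],
    [0,0,-0.24,0,0,0],
    [-0.02,0,-0.32,0,0,0],
    [-0.02,0,-0.4,0,0,0]
  ]
}}

```text
time: 25.3
position: [0.4609, 0.1147, 0.2462]
orientation: [0.993, -0.119, -0.001, 0.0]
force: [0.9, -0.5, -1.3]
width: 0.085
gripper_force: 0.0
```

```bash
python3 -c "
from fit import *
for i in range(4): s=snap('wrist')
find(s,'wrist','tip_box',.475,.11,-14,z=.003)
find(s,'wrist','tray_box',.475,.11,-14)
find(s,'wrist','probe_arm_right',.4446,.2756,-7,z=.003)
find(s,'wrist','probe_arm_left',.6232,-.2012,20,z=.003)
find(s,'wrist','objective',.63,.1156,0,z=.003)
m=ortho(s,0.008,.36,.76,-.30,.42,1100);cv2.imwrite('pics/m11.png',m[:,:,::-1]);mv()
"
```

```text
tip_box [(0.63, 1875, [0.4767, 0.111, -13.9], np.float64(0.943))]
tray_box [(0.65, 3457, [0.4757, 0.1095, -14.7], np.float64(0.63))]
probe_arm_right [(0.96, 687, [0.4423, 0.2762, -4.2], np.float64(0.789))]
probe_arm_left [(0.84, 651, [0.6249, -0.2049, 17.0], np.float64(0.872))]
objective [(0.86, 701, [0.6265, 0.1106, 15.2], np.float64(0.9))]
t 25.75 pos [0.462  0.1142 0.243 ] yawY -103.7 tilt 0.23 w 0.0853 F [-0.   0.  -0.5]
```

View pics/m11.png

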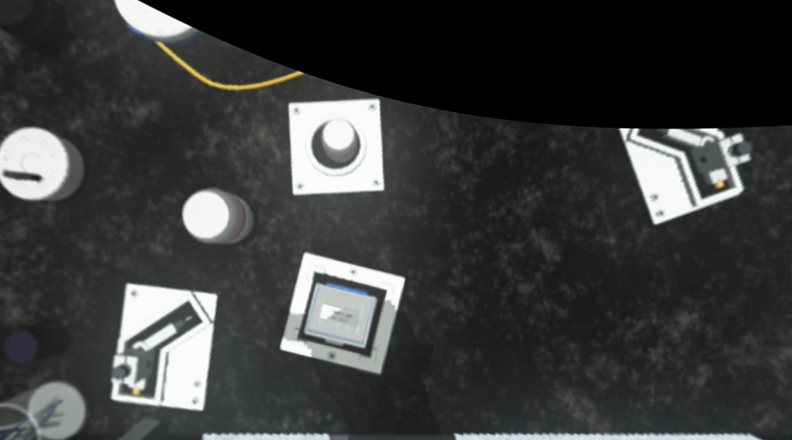

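The map shows all four stowed in their trays: left arm (710,160), right arm (150,360), objective (338,140), tip box (340,315). The look-alike, dish and loupe are untouched. Handing in.

```bash
python3 -c "
from h import *
print(job_done())"
```

```text
the job is handed in; nothing more can be done
None
```

All four accessories rest on the floor of their own trays, and the job was handed in at about 26 s; the last picture shows the loupe, dish and look-alike objective left where they were.

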